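# Open the safety-capped vitamin bottle

## Task

Push the square vitamin bottle snugly into the metal corner stop on the shelf, so that its sides lie flush against both bars. With it there, press its white safety cap down, keep it pressed while turning it about a quarter turn anticlockwise (seen from above) until it comes free, then lift it and finish still holding the cap level in the gripper, about 5 cm straight above where it sat on the bottle. Keep the bottle standing on the shelf and in the corner throughout the opening, and leave the cups, coasters and grey box alone.

Things in the scene. Friction and masses are not known exactly. Their poses are not given: they have to be found in the camera images.
- bottle: Loose amber vitamin bottle, about 0.15 to 0.3 kg: square body 52 x 52 mm, 60 mm high with a flat shoulder, pale label band; on top a neck that carries the white cap. Origin: centre of the underside; z up, x and y square to the sides. All four sides are alike for the corner stop. Its underside is slick plastic (friction about 0.3).
- cap: Loose white push-and-turn cap on the bottle: 16-sided fluted, 40 mm across flats, 22 mm high, green line on top along its x. Origin: centre of its lower rim, 66 mm above the bottle's underside when closed (6 mm gap to the shoulder; cap top at 88 mm). z up; x points to the middle of one flat (a flat every 22.5 deg). Closed, its x lies along the bottle's x.
- cap_top (a point): Centre of the cap's top, 22 mm above its origin. A spring holds the cap up (4 N; 8 N when pressed). It is locked: press it down at least 4 mm (it bottoms at 6 mm) and keep it down while turning it anticlockwise from above (positive about z). It is free at about 65 deg and can be lifted between 70 and 130 deg. It does not turn clockwise.
- corner_stop: Fixed corner stop of two aluminium bars in an L, 10 mm thick, 14 mm high, 80 mm long inside. Origin: inner corner at shelf level. One bar runs from the corner along its -y (inner face in the plane x = 0), the other along its -x (inner face y = 0); the bottle belongs in the quarter x < 0, y < 0, its centre 26 mm from both faces. z up.
- measuring_cup: Bystander: stainless measuring cup, 64 mm across, 44 mm high, flat handle to its -y reaching 115 mm from the centre. Origin: centre of the underside.
- egg_cup: Bystander: orange egg cup, 50 mm across, 58 mm high. Origin: centre of the underside.
- coaster0: Bystander: lower of two stacked bamboo coasters, 95 x 95 x 7 mm. Origin: centre of the underside.
- coaster1: Bystander: upper of the two stacked coasters, 95 x 95 x 7 mm. Origin: centre of the underside.
- flap_handle (a point): Bystander: knob on the half-open flap of the fixed grey box (box 120 x 160 mm, 70 mm high; flap hinged on the box's +x rim, about 115 mm long).
Mind the look-alikes: they are no part of the job. There is more than one size of the corner_stop; the job needs the middle-sized. Of the things that look like the cap, the larger one is meant.

How it is judged:
On the way, in this order (a step that is already met when the one before it is completed fails the run):
1. the bottle stands flush against both bars of the corner stop, its cap still on (x of bottle in the frame of corner_stop between -0.0285 and -0.023 m and y of bottle in the frame of corner_stop between -0.0285 and -0.023 m and (angle between the x axis of bottle and the x axis of corner_stop, either way round below 0.06 rad or angle between the x axis of bottle and the x axis of corner_stop, either way round above 1.5108 rad) and angle between bottle's own z axis and vertical below 0.08 rad and height (world z) of bottle below 0.004 m and z of cap in the frame of bottle below 0.068 m), for 0.2 s.
2. in the corner, the cap is pressed down by more than 3.5 mm (x of bottle in the frame of corner_stop between -0.03 and -0.023 m and y of bottle in the frame of corner_stop between -0.03 and -0.023 m and (angle between the x axis of bottle and the x axis of corner_stop, either way round below 0.1 rad or angle between the x axis of bottle and the x axis of corner_stop, either way round above 1.4708 rad) and angle between bottle's own z axis and vertical below 0.08 rad and height (world z) of bottle below 0.004 m and z of cap in the frame of bottle below 0.0625 m), for 0.05 s.
3. in the corner, the cap is turned at least 50 deg from the bottle, still on the neck (x of bottle in the frame of corner_stop between -0.03 and -0.023 m and y of bottle in the frame of corner_stop between -0.03 and -0.023 m and (angle between the x axis of bottle and the x axis of corner_stop, either way round below 0.1 rad or angle between the x axis of bottle and the x axis of corner_stop, either way round above 1.4708 rad) and angle between bottle's own z axis and vertical below 0.08 rad and height (world z) of bottle below 0.004 m and angle between the x axis of cap and the x axis of bottle, either way round above 0.87 rad and z of cap in the frame of bottle below 0.072 m and horizontal distance between cap and bottle below 0.006 m), for 0.05 s.
At the end, for the whole second after the job is handed in: The cap is held still in the fingers (over 2 N), level within 0.2 rad, 30 to 80 mm above its closed seat and within 15 mm sideways of the bottle's axis, not touching the bottle; the bottle stands upright on the shelf, sides within 4 mm and 0.1 rad of both bars of the corner stop (x of bottle in the frame of corner_stop between -0.03 and -0.023 m and y of bottle in the frame of corner_stop between -0.03 and -0.023 m and (angle between the x axis of bottle and the x axis of corner_stop, either way round below 0.1 rad or angle between the x axis of bottle and the x axis of corner_stop, either way round above 1.4708 rad) and angle between bottle's own z axis and vertical below 0.08 rad and height (world z) of bottle below 0.004 m and z of cap in the frame of bottle between 0.096 and 0.146 m and horizontal distance between cap and bottle below 0.015 m and angle between cap's own z axis and vertical below 0.2 rad and contact force between cap and the fingers above 2 N and contact force between cap and bottle below 0.05 N and linear speed of cap below 0.02 m/s and linear speed of bottle below 0.01 m/s); the arm keeps its last pose, push and grip.
It fails at once if the bottle is lifted more than 15 mm or tipped over (height (world z) of bottle above 0.015 m or angle between bottle's own z axis and vertical above 0.5 rad).
It fails at once if a cup, a coaster or the flap of the grey box is displaced by more than 20 mm (distance of any of measuring_cup, egg_cup, coaster0, coaster1, flap_handle from where it was at the start of the episode above 0.02 m).
It also fails if it takes over 59 s, if anything falls off the work surface, if the arm or the gripper's body presses on something with over 40 N, if the wrist force passes 120 N, or if a joint passes its speed limit or range.

## Robot

A 6-joint arm with a two-finger parallel gripper is mounted at the origin on the work surface. World frame = base frame: x ahead of the robot, y to its left, z up, the work surface at z = 0. Lengths are in m, angles in rad, forces in N, time in s.
With the tool pointing down it reaches from about 0.3 to 0.775 m from the base axis. Payload 14.6 kg.
Tool frame: the origin (TCP) lies at the very end of the fingers, on their centre line; the grasp point (between the pads) lies 19 mm behind it (r.pinch_z is the distance from the TCP to the grasp point, in m); z points along the fingers, y is the line along which they close (so a half turn about z gives the same grasp; the last joint's range is limited). The gripper opens to 94 mm and grips with 3 to 60 N. Pads are 16 mm wide; open, the fingers measure 119 mm over their backs; the gripper's body (75 mm by 177 mm) begins 78 mm behind the grasp point.
Start: joints at [-1.208, 0.3, 1.521, -0, 1.321, -0.067], TCP at [0.229, -0.5, 0.205] pointing down, gripper open.
Joint ranges: [-3.03, 3.03], [-0.79, 2.21], [0.23, 2.52], [-1.04, 4.18], [0, 3.07], [-2.55, 2.55]. Speed limits (rad/s): [2.22, 2.22, 2.57, 3.14, 3.14, 3.14].

## Interface

Orientations are given as a rotation vector (axis times angle).
In Python, from station import r, viewer gives the robot as it stands. Calls block until the motion is done:
- r.move_ptp(position, orientation): joint-space move of the TCP to a pose.
- r.move_l(position, v=0.15, rot=None, contact_N=None): straight line of the TCP; rot=None keeps the orientation; v is the mean speed in m/s. With contact_N (N) it stops when the force on the tool has changed by that much, and returns True; else False.
- r.movej(angles): joint-space move.
- r.set_gripper(opening, grasp_force=None): opening from 0.0 (shut) to 1.0 (fully open); grasp_force is the grip in N (None keeps the last); returns when the fingers have stopped.
- r.wait(seconds).
- r.solve_ik(position, orientation): joint angles nearest the present ones, or None.
- viewer.grab_frame(name): name is "scene" or "top" or "wrist"; returns (picture, depth): 400x640x3 uint8, red, green, blue; 400x640 float32, m along the optical axis (not along the pixel's ray), 0 where there is no reading.
- viewer.camera_model(name): a dict with "vfov" (degrees; the focal length in pixels is half the picture's height over the tangent of half this angle, whatever the lens; pixels are square), "cx", "cy" (the principal point, pixels), "rvec" (rotation vector, rad) and "tvec" (3), from world to camera coordinates, as OpenCV has them; the wrist camera has in their place "tool_from_camera" (4x4, takes a point from camera to tool coordinates, whose origin is the TCP and whose axes are the flange's). Camera axes: x right, y down, z forward; pixel columns grow to the right and rows downward; lengths in m; the calibration is good to about 2 mm. A picture is of the moment at which its call begins: read the wrist's pose just before it. camera_model takes no time and is no camera call.
A pose or a line that the arm cannot do raises r.MotionError and nothing moves.
- r.sign_off(): hands the job in; it is judged then, once.
Readings, each from a call of its own:
- r.get_time_s(): time.
- r.get_q(): joint angles.
- r.get_joint_vel(): joint speeds.
- r.get_effort(): joint torques, N m.
- r.get_position(): TCP position.
- r.get_orientation(): TCP orientation.
- r.get_force(): force on the tool from outside, world axes, zero at the start.
- r.get_wrist_torque(): the same for the moment, N m.
- r.get_gripper_width(): opening from 0.0 (shut) to 1.0 (fully open).
- r.get_grasp_force(): force on a finger pad.
Only numpy, scipy, OpenCV 4.12 (cv2) and the standard library are available. Lean on these libraries where they do the work, as an engineer would, in place of code of your own. Each camera call takes 0.05 s, during which the arm holds its last target. There are 200 camera calls.

## Working session

There is one attempt and no reset: what is moved stays moved. The work goes in short steps, each a Python script; the robot and the scene stay as the last script left them, time stands still between calls to the robot, and variables do not carry over. Pictures are saved under pics/ and viewed, at most 10 in all, crops included, and the job is handed in when it is done.

```bash
ls; mkdir -p pics; python3 - <<'E'
from station import r, viewer
import cv2,numpy as np
for n in("scene","top"):
    p,d=viewer.grab_frame(n); np.savez(f"pics/{n}0.npz",p=p,d=d); cv2.imwrite(f"pics/{n}0.png",p[:,:,::-1]); print(viewer.camera_model(n))
print(viewer.camera_model("wrist"),r.get_time_s(),r.get_orientation())
E
```

```text
pics
{'vfov': 43.24625625192625, 'cx': 319.1659493613902, 'cy': 204.7962686075589, 'rvec': array([ 1.05255228,  2.54947738, -0.86840835]), 'tvec': array([ 0.37405645, -0.30404177,  1.44925342])}
{'vfov': 56.03037240553896, 'cx': 319.1086226644949, 'cy': 199.09684593284464, 'rvec': array([ 2.12000716, -2.10313909,  0.17828174]), 'tvec': array([0.06059829, 0.58271089, 0.77425823])}
{'vfov': 58.67333299975038, 'cx': 321.666923589598, 'cy': 199.6274132388897, 'tool_from_camera': array([[ 8.21024912e-04, -9.61558764e-01, -2.74598014e-01,
         8.06654037e-02],
       [ 9.99999662e-01,  7.76923052e-04,  2.69366351e-04,
         7.01603375e-04],
       [-4.56700484e-05, -2.74598143e-01,  9.61559077e-01,
        -1.78871569e-01],
       [ 0.00000000e+00,  0.00000000e+00,  0.00000000e+00,
         1.00000000e+00]])} 0.1 [-3.06836313e+00 -6.69673597e-01  2.23935393e-04]
```

View pics/top0.png

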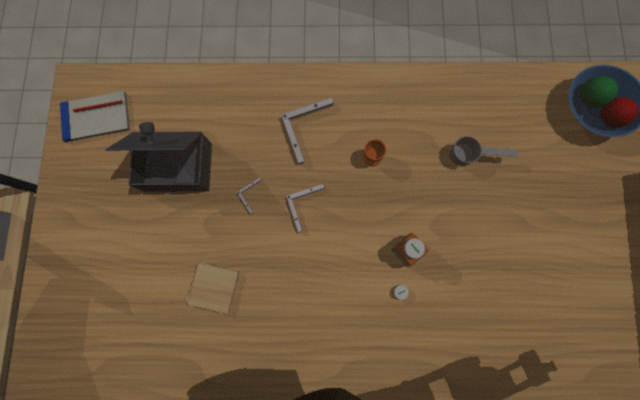

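View pics/scene0.png

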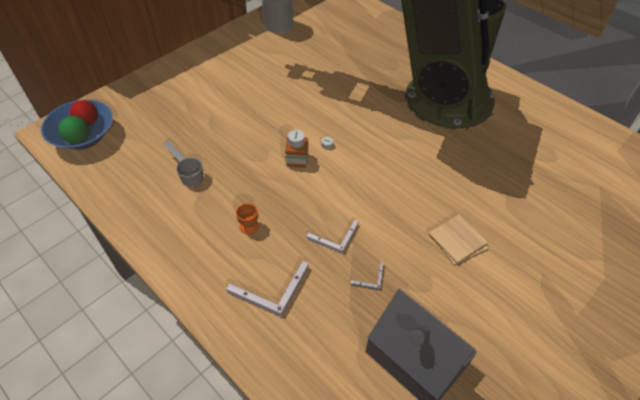

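Top view: the middle stop has its corner at about (290,198), with bars to (323,187) and (298,231). The bottle with the big cap is at (413,249), the small loose cap at (401,292), and the egg cup at (375,152). In the scene view the stop's corner is at (343,249) and the cap at (296,137).

```bash
cat > h.py <<'E'
import cv2,numpy as np
from station import r, viewer
from scipy.spatial.transform import Rotation as R
def cam(n,T=None):
    m=viewer.camera_model(n); f=200/np.tan(np.radians(m["vfov"])/2)
    if n=="wrist":
        C=T@m["tool_from_camera"]; A=C[:3,:3]; o=C[:3,3]
    else:
        A=R.from_rotvec(m["rvec"]).as_matrix().T; o=-A@m["tvec"]
    return f,m["cx"],m["cy"],A,o
def tool():
    T=np.eye(4);T[:3,:3]=R.from_rotvec(r.get_orientation()).as_matrix();T[:3,3]=r.get_position();return T
def cast(n,uv,z,T=None):
    f,cx,cy,A,o=cam(n,T); uv=np.atleast_2d(uv).astype(float)
    d=np.c_[(uv[:,0]-cx)/f,(uv[:,1]-cy)/f,np.ones(len(uv))]@A.T
    return o+d*((z-o[2])/d[:,2])[:,None]
def mask(p,lo,hi,box):
    m=cv2.inRange(cv2.cvtColor(p,cv2.COLOR_RGB2HSV),lo,hi); x0,y0,x1,y1=box
    k=np.zeros_like(m);k[y0:y1,x0:x1]=m[y0:y1,x0:x1]
    n,l,s,c=cv2.connectedComponentsWithStats(k); return np.uint8(l==1+np.argmax(s[1:,4]))
def down(yaw):  # tool z down, tool y (closing) axis at yaw+90 mirrored: x at yaw
    return (R.from_euler('z',yaw)*R.from_euler('x',np.pi)).as_rotvec()
E
python3 - <<'E'
from h import *
boxes={"top":dict(cap=(395,230,435,265),stop=(280,178,330,237)),"scene":dict(cap=(282,125,312,150),stop=(300,215,365,256))}
for n in boxes:
    p=np.load(f"pics/{n}0.npz")["p"]
    vis=p.copy()
    for k,b in boxes[n].items():
        m=mask(p,(0,0,110),(180,60,255),b); vis[m>0]=(255,0,255)
        c,_=cv2.findContours(m,0,2); c=max(c,key=cv2.contourArea)
        z=.088 if k=="cap" else .014
        w=cast(n,c[:,0],z)[:,:2].astype(np.float32)
        if k=="cap": print(n,k,cv2.minEnclosingCircle(w))
        else:
            h=cv2.approxPolyDP(c,2.5,True)[:,0]; print(n,k,m.sum(),[(tuple(a),np.round(q,4)) for a,q in zip(h.tolist(),cast(n,h,z)[:,:2])])
    x0,y0,x1,y1=(270,165,440,275) if n=="top" else (275,120,375,265)
    cr=np.hstack([p[y0:y1,x0:x1],vis[y0:y1,x0:x1]])
    s=min(800/cr.shape[1],600/cr.shape[0]); cv2.imwrite(f"pics/c_{n}.png",cv2.resize(cr,None,fx=s,fy=s,interpolation=0)[:,:,::-1])
E
```

```text
top cap ((0.47491249442100525, -0.13397496938705444), 0.01991412602365017)
top stop 237 [((322, 184), array([0.6264, 0.0598])), ((286, 196), array([0.5973, 0.1435])), ((290, 196), array([0.5973, 0.1342])), ((288, 200), array([0.5878, 0.1386])), ((294, 218), array([0.5456, 0.1237])), ((297, 216), array([0.5503, 0.1168])), ((290, 199), array([0.5902, 0.134 ])), ((309, 192), array([0.6071, 0.09  ])), ((310, 188), array([0.6167, 0.0878])), ((321, 188), array([0.6168, 0.0621]))]
scene cap ((0.4809148907661438, -0.1303698718547821), 0.028650060296058655)
scene stop 391 [((357, 221), array([0.5158, 0.1113])), ((354, 220), array([0.5186, 0.1045])), ((340, 245), array([0.5915, 0.1292])), ((311, 233), array([0.6147, 0.0604])), ((307, 238), array([0.6307, 0.0638])), ((341, 252), array([0.6032, 0.1434]))]
```

View pics/c_top.png

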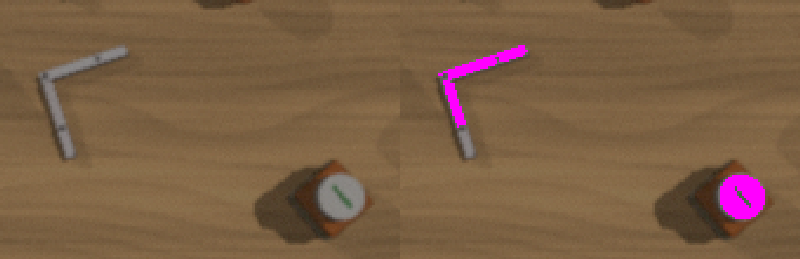

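The crop confirms the masks on stop and cap; the far end of one bar is dimmer and was missed. The sizes fit (cap radius 19.9 mm, bars about 80 mm). I'll refine this with wrist views.

```bash
python3 - <<'E'
from h import *
for pos in([.475,-.134,.2],[.56,.115,.12]):
    for k in range(-180,180,30):
        q=r.solve_ik(pos,down(np.radians(k))); print(k,None if q is None else np.round(q[[0,5]] if hasattr(q,'shape') else [q[0],q[5]],2),end='; ')
    print()
for n,pos in(("b",[.46,-.134,.2]),("s",[.54,.09,.12])):
    r.move_ptp(pos,down(0.3)); r.wait(.2)
    T=tool(); p,d=viewer.grab_frame("wrist"); np.savez(f"pics/w{n}.npz",p=p,d=d,T=T); cv2.imwrite(f"pics/w{n}.png",p[:,:,::-1]); print(r.get_time_s())
a=[cv2.imread(f"pics/w{n}.png") for n in "bs"]
cv2.imwrite("pics/wboth.png",cv2.resize(np.vstack(a),(480,600)))
E
```

```text
-180 [-0.35 -1.92]; -150 [-0.35 -2.44]; -120 None; -90 None; -60 [-0.35  2.27]; -30 [-0.35  1.75]; 0 [-0.35  1.22]; 30 [-0.35  0.7 ]; 60 [-0.35  0.17]; 90 [-0.35 -0.35]; 120 [-0.35 -0.87]; 150 [-0.35 -1.4 ]; 
-180 [ 0.14 -1.43]; -150 [ 0.14 -1.96]; -120 [ 0.14 -2.48]; -90 None; -60 None; -30 [0.14 2.23]; 0 [0.14 1.71]; 30 [0.14 1.19]; 60 [0.14 0.66]; 90 [0.14 0.14]; 120 [ 0.14 -0.39]; 150 [ 0.14 -0.91]; 
1.9417
3.175
```

View pics/wboth.png

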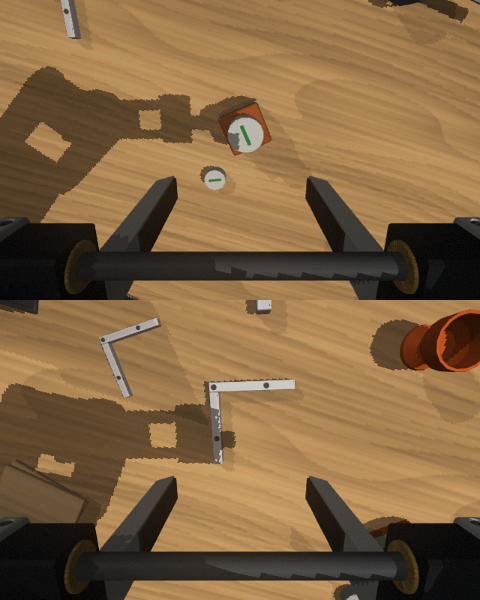

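Wrist views at full scale: the cap is at about (326,178) with its green line about 25° off vertical, partly in arm shadow. The stop's inner corner is at about (293,123), with bars to (393,112) and (294,217).

```bash
python3 - <<'E'
from h import *
D=np.load("pics/wb.npz");p,T=D["p"],D["T"]
m=mask(p,(0,0,60),(180,60,255),(290,140,370,215))|mask(p,(40,70,40),(90,255,255),(290,140,370,215))
m=cv2.morphologyEx(m,cv2.MORPH_CLOSE,np.ones((5,5)))
c=max(cv2.findContours(m,0,2)[0],key=cv2.contourArea)
w=cast("wrist",c[:,0],.088,T)[:,:2].astype(np.float32)
print("cap",cv2.minEnclosingCircle(w),cv2.fitEllipse(w))
g=mask(p,(40,70,40),(90,255,255),(300,150,350,205)); yx=np.argwhere(g)
w=cast("wrist",yx[:,::-1],.088,T)[:,:2]; w0=w.mean(0); u=np.linalg.svd(w-w0)[2][0]; print("green",len(w),w0,np.degrees(np.arctan2(u[1],u[0])))
print("depth cap top z",)
v1=p.copy();v1[m>0]=(255,0,255)
D=np.load("pics/ws.npz");p,T=D["p"],D["T"]
m=mask(p,(0,0,60),(180,45,255),(270,98,402,225)); v2=p.copy();v2[m>0]=(255,0,255)
def edge(pts):
    pts=cast("wrist",np.array(pts),.014,T)[:,:2].astype(np.float32)
    vx,vy,x,y=cv2.fitLine(pts,cv2.DIST_HUBER,0,.001,.001).ravel(); return np.array([x,y]),np.array([vx,vy])
rows=range(130,205); R_=edge([(np.flatnonzero(m[y])[-1]+.5,y) for y in rows]);L_=edge([(np.flatnonzero(m[y])[0]-.5,y) for y in rows])
cols=range(305,385); B_=edge([(x,np.flatnonzero(m[:,x])[-1]+.5) for x in cols]);T_=edge([(x,np.flatnonzero(m[:,x])[0]-.5) for x in cols])
for e in(R_,L_,B_,T_): print(e[0],np.degrees(np.arctan2(e[1][1],e[1][0])))
def inter(a,b):
    s=np.linalg.solve(np.c_[a[1],-b[1]],b[0]-a[0]); return a[0]+s[0]*a[1]
print("inner",inter(R_,B_),"outer",inter(L_,T_),np.linalg.norm(inter(R_,B_)-inter(L_,T_)))
yx=np.argwhere(m);w=cast("wrist",yx[:,::-1],.014,T)[:,:2]-inter(R_,B_);print("extent",[(w@e[1]).min() for e in(R_,B_)],[(w@e[1]).max() for e in(R_,B_)])
a=np.hstack([cv2.resize(x,(400,400),interpolation=0) for x in(v1[130:230,280:380],v2[95:230,265:400])]);cv2.imwrite("pics/m.png",a[:,:,::-1])
E
```

```text
cap ((0.47727668285369873, -0.13504822552204132), 0.021575594320893288) ((0.47672808170318604, -0.1346529722213745), (0.03886205703020096, 0.042454056441783905), 114.47112274169922)
green 124 [ 0.47526966 -0.13519219] -139.7636617103539
depth cap top z
[0.5592876  0.11743641] 18.50694
[0.5563075 0.1270964] 19.151106
[0.6078995  0.08783636] -70.691185
[0.6156365  0.09546367] -70.70468
inner [0.5935145  0.12889318] outer [0.59933084 0.14203757] 0.014373753
extent [np.float64(-0.07865250905751699), np.float64(-0.010690527501311773)] [np.float64(0.01064829389583866), np.float64(0.0783524496817812)]
```

View pics/m.png

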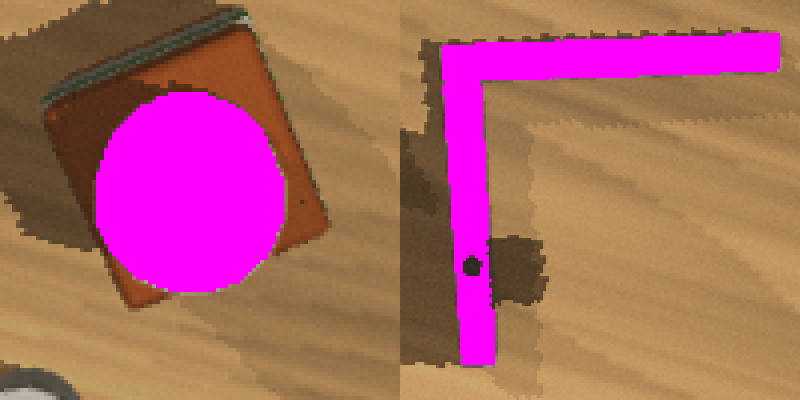

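```bash
python3 - <<'E'
from h import *
b=np.array([.4755,-.1346]); c=np.array([.5935,.1289]); yb=np.radians(40.2); ys=np.radians(19.1)
ex=np.array([np.cos(ys),np.sin(ys)]);ey=np.array([-ex[1],ex[0]])
r.move_ptp([*b,.16],down(yb)); r.move_l([*b,.022],v=.12)
r.set_gripper(0.4,25) if False else r.set_gripper(0.0,25)
print("w",r.get_gripper_width()*94,r.get_grasp_force(),r.get_force(),r.get_time_s())
pre=c-.042*ex-.042*ey
r.move_l([*pre,.022],v=.1,rot=down(ys)); r.wait(.2)
F=r.get_force();print("w",r.get_gripper_width()*94,F)
def st(): 
    d=r.get_position()[:2]-c; return np.round([d@ex*1e3,d@ey*1e3],2),np.round(r.get_force(),1),r.get_time_s()
for e in(ex,ey,ex):
    p=np.array(r.get_position()); t=p.copy();t[:2]+=.025*e; t[2]=.022
    print(r.move_l(t,v=.03,contact_N=8),st())
r.wait(.3);print(st())
p,d=viewer.grab_frame("top");cv2.imwrite("pics/t2.png",cv2.resize(p[140:260,230:390],(800,600))[:,:,::-1])
E
```

```text
w 52.11075056209492 25.00002086162567 [ 0.14066169 -0.69938088  0.62664807] 6.1417
w 51.932453118459016 [-0.89352066 -0.15389761  2.7051118 ]
True (array([-25.45, -42.07]), array([-1.2, -0.5,  5.6]), 9.3667)
True (array([-25.47, -24.49]), array([-0.5, -2.7,  4.1]), 9.975)
True (array([-25.44, -24.54]), array([-2.5,  0. ,  6.6]), 10.2)
(array([-25.42, -24.53]), array([-2.1, -0.2,  5.7]), 10.5)
```

View pics/t2.png

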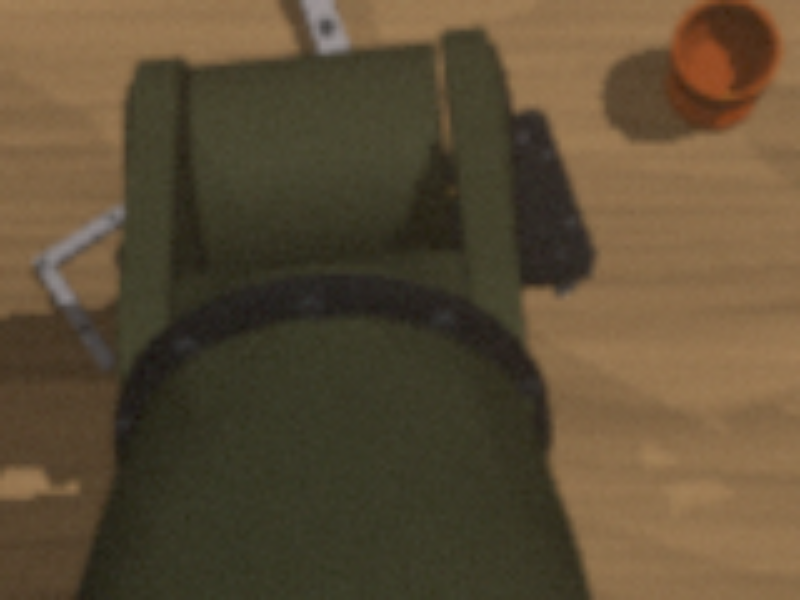

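The arm hides the bottle from the top camera here (egg cup undisturbed at (725,60)), but both contacts came within 1.5 mm of where they should. I'll release, back off and check with the wrist camera.

```bash
python3 - <<'E'
from h import *
r.set_gripper(1.0); r.wait(.1)
p=np.array(r.get_position()); ys=np.radians(19.1)
r.move_l([p[0],p[1],.15],v=.25); r.move_l([p[0]-.03,p[1]-.01,.15],v=.2);r.wait(.2)
T=tool(); im,d=viewer.grab_frame("wrist"); np.savez("pics/w3.npz",p=im,d=d,T=T)
hit=np.argwhere(cv2.inRange(cv2.cvtColor(im,cv2.COLOR_RGB2HSV),(40,70,40),(90,255,255))[:250]>0)[:,::-1]
print(p,r.get_time_s(),len(hit),hit.mean(0))
w=cast("wrist",hit,.088,T)[:,:2];u=np.linalg.svd(w-w.mean(0))[2][0];print(w.mean(0),np.degrees(np.arctan2(u[1],u[0])))
x,y=hit.mean(0).astype(int);x=np.clip(x,120,520);y=np.clip(y,75,300)
cv2.imwrite("pics/w3.png",cv2.resize(im[y-75:y+75,x-100:x+100],(800,600),interpolation=0)[:,:,::-1])
E
```

```text
[0.57788158 0.0969107  0.02221652] 12.675 268 [321.43283582 163.35820896]
[0.58373533 0.09874399] -160.52014149834574
```

View pics/w3.png

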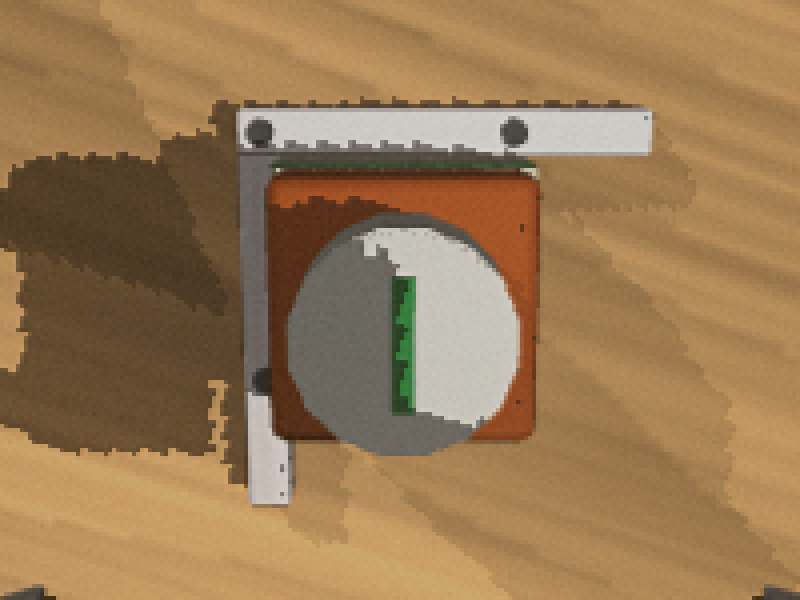

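The bottle sits in the corner with its sides parallel to the bars (corner of the L at (240,110), cap centre about (404,335)). However, the cap reads about 7 mm too far along the stop's x, so I'll measure the stop in this same picture before trusting that.

```bash
python3 - <<'E'
from h import *
D=np.load("pics/w3.npz");T=D["T"];d=D["d"];ys=np.radians(19.2)
Rm=np.array([[np.cos(ys),np.sin(ys)],[-np.sin(ys),np.cos(ys)]])
X0,Y0=321-100,163-75
def q(name,pts,z):
    px=np.array(pts)/4+[X0,Y0]-.5
    w=cast("wrist",px,z,T)[:,:2]-[.5935,.1289]
    print(name,np.round(w@Rm.T*1e3,1).tolist())
    f,cx,cy,A,o=cam("wrist",T)
    for u,v in px:
        k=d[int(v)-1:int(v)+2,int(u)-1:int(u)+2];k=np.median(k);print("   z",round((o+A@np.array([(u-cx)/f*k,(v-cy)/f*k,k]))[2]*1e3,1))
q("bar x inner edge",[(600,155)],.014)
q("bar x outer edge",[(450,110)],.014)
q("bar y outer,end",[(247,400),(270,503)],.014)
q("bar mid",[(600,132)],.014)
q("cap L,R,top(front),bottom",[(290,335),(518,335),(404,228),(404,453)],.088)
q("cap mid",[(450,300),(350,400),(450,400),(404,245)],.088)
q("shoulder L R T B",[(270,300),(537,300),(480,180),(500,437)],.060)
q("shoulder pts",[(500,195),(280,420),(520,420),(280,190)],.060)
print(cam("wrist",T)[4],T.round(3).tolist())
E
```

```text
bar x inner edge [[0.1, -67.8]]
   z 12.9
bar x outer edge [[9.7, -35.3]]
   z 12.6
bar y outer,end [[-54.5, 10.4], [-79.1, 5.8]]
   z 13.0
   z 13.9
bar mid [[5.0, -67.7]]
   z 13.6
cap L,R,top(front),bottom [[-24.4, -5.8], [-24.4, -44.9], [-6.1, -25.3], [-45.5, -25.3]]
   z 87.3
   z 87.1
   z 84.7
   z 88.1
cap mid [[-18.3, -33.1], [-35.9, -15.9], [-35.9, -33.3], [-8.9, -25.3]]
   z 87.6
   z 87.9
   z 88.0
   z 87.9
shoulder L R T B [[-23.3, 0.2], [-23.4, -50.6], [-0.8, -39.5], [-50.4, -44.1]]
   z 58.0
   z 59.0
   z 57.7
   z 59.2
shoulder pts [[-3.6, -43.2], [-46.9, -1.1], [-47.0, -47.9], [-2.6, -2.3]]
   z 59.3
   z 59.5
   z 59.4
   z 59.3
[0.6250962  0.11315689 0.32793806] [[0.945, 0.327, -0.003, 0.548], [0.327, -0.945, -0.002, 0.087], [-0.003, 0.001, -1.0, 0.149], [0.0, 0.0, 0.0, 1.0]]
```

Flush confirmed: in this picture the cap and shoulder centres come out at (-25.7,-25.3) mm in the stop's frame, and the bars check out. The earlier green mean had picked up label pixels. Next: grip the cap, press and turn.

```bash
python3 - <<'E'
from h import *
ys=np.radians(19.2); c=np.array([.5935,.1289]); ex=np.array([np.cos(ys),np.sin(ys)]);ey=np.array([-ex[1],ex[0]])
g=c-.0256*ex-.0246*ey
r.move_l([*g,.11],v=.15,rot=down(ys)); r.move_l([*g,.0675],v=.06)
r.set_gripper(0.0,45); r.wait(.1)
print("grip",r.get_gripper_width()*94,r.get_grasp_force(),r.get_force().round(1),r.get_position().round(4),r.get_time_s())
print(r.move_l([*g,.0618],v=.01,contact_N=40)); r.wait(.2)
print("press",r.get_force().round(1),r.get_position().round(4),r.get_wrist_torque().round(2))
E
```

```text
grip 39.10756797813906 45.000009653158486 [-0.2  0.  -0.2] [0.5774 0.0972 0.0675] 15.0083
False
press [-2.1 -0.5  7.6] [0.5776 0.0973 0.0623] [-0.06  0.51  0.1 ]
```

```bash
python3 - <<'E'
from h import *
q=np.array(r.get_q()); 
for k in range(1,7):
    q2=q.copy(); q2[5]-=np.radians(15*k); r.movej(q2)
    print(15*k,r.get_force().round(1),r.get_wrist_torque().round(2),r.get_position().round(4),round(r.get_gripper_width()*94,1),round(r.get_time_s(),1))
T=tool(); im,d=viewer.grab_frame("wrist"); cv2.imwrite("pics/w4.png",im[:,:,::-1])
E
```

```text
15 [-0.5 -0.6  7.3] [ 0.06  0.25 -0.  ] [0.5781 0.0974 0.0629] 39.0 16.3
30 [-0.1  0.7  6.4] [ 0.09  0.02 -0.01] [0.5781 0.0974 0.0629] 39.3 16.6
45 [-0.1  0.4  6.7] [ 0.09  0.04 -0.01] [0.5781 0.0974 0.0629] 39.6 17.0
60 [-0.9  0.9  7.2] [ 0.09  0.26 -0.02] [0.5779 0.0975 0.0629] 39.2 17.4
75 [-2.3  1.2  7.4] [0.14 0.38 0.01] [0.5777 0.0975 0.0627] 39.6 17.7
90 [-3.2  1.5  5.9] [0.26 0.42 0.05] [0.5776 0.0975 0.0626] 39.4 18.1
```

View pics/w4.png

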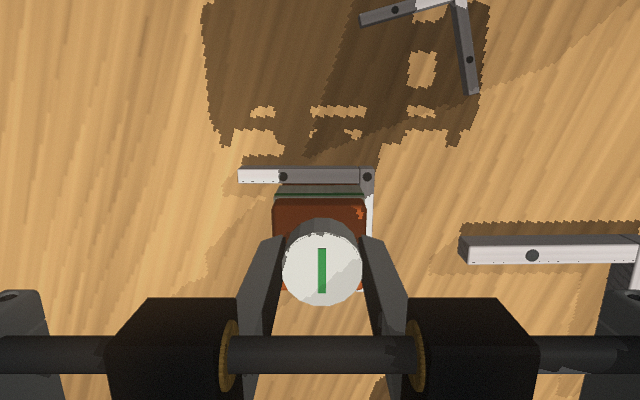

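The green line (322,270) stayed aligned with the tool after 90°, so the cap turned with the gripper. The bottle is still square in the corner. Now I'll lift.

```bash
python3 - <<'E'
from h import *
p=np.array(r.get_position()); z0=p[2]
for dz in(.006,.012,.025,.055):
    r.move_l([p[0],p[1],z0+dz],v=.03); print(dz,r.get_force().round(1),r.get_gripper_width()*94)
r.wait(.5); print(r.get_position(),r.get_grasp_force(),r.get_time_s())
T=tool(); im,d=viewer.grab_frame("wrist"); cv2.imwrite("pics/w5.png",im[:,:,::-1])
s,_=viewer.grab_frame("scene"); cv2.imwrite("pics/w6.png",np.hstack([cv2.resize(im,(400,250)),cv2.resize(s[190:290,260:420],(400,250))])[:,:,::-1])
E
```

```text
0.006 [-0.6 -0.  -0.7] 39.444715759245604
0.012 [-1.2  0.3  1. ] 39.0908331818096
0.025 [-0.  -0.2 -0.2] 39.85174406477087
0.055 [-0.3  0.6  0.4] 39.51056647781352
[0.57763244 0.09754688 0.11759681] 44.99994263984263 21.0667
```

View pics/w6.png

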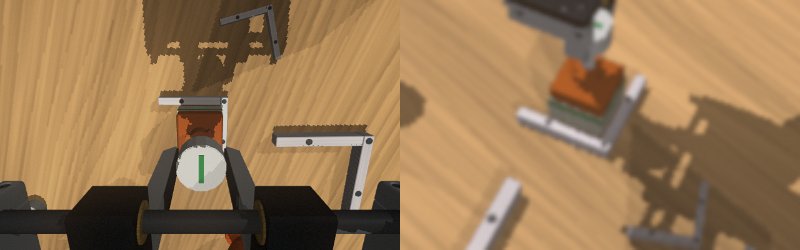

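The cap is held level about 50 mm above its seat (left view, (200,168)), and the bottle stands square in the corner, free of the cap (right view).

```bash
python3 -c "
from station import r
print(r.sign_off())"
```

```text
the job is handed in; nothing more can be done
None
```

The job is handed in, though the hand-in gave no verdict: the bottle is flush in the middle-sized corner stop, the cap was pressed and turned 90° anticlockwise, and the gripper holds it level about 5 cm above its seat.

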